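Pry a press-fit gear-case cover off evenly with a hand wedge

TASK

Take the wedge from its wooden holder and push it down into the two pry pockets in the seam of the green gear case, working alternately from one end to the other, until the cover stands at least 8 mm off the fixed half at both ends. Keep the cover even all the way - neither end may get more than 4 mm ahead of the other - and move it with the wedge alone, never with the gripper. Then hang the wedge back in its holder by its collar and leave the other things on the bench as they stand.

Things in the scene. Friction and masses are not known exactly. Their poses are not given: they have to be found in the camera images.
- housing: Fixed half of a small green cast gear case, bolted down on a steel foot. Origin on the bench under the middle of the seam; x points across the seam from the fixed half to the cover, y along the seam, z up. Case 160 mm long (y), top 78 mm above the bench; fixed half from x = -50 mm to the seam at x = 0, boss and shaft stub on that side to x = -92 mm.
- cover: The press-fit cover, the green casting on the side away from the robot: x = 0 to 38 mm of the housing when closed (boss to 52 mm), same length and height. It slides off along the housing's +x only. Each end moves by itself when pushed with about 5 N there, and stays where it is left. Origin on the bench at its seam face below the left pocket; axes as the housing's when even.
- pocket_left (a point): Pry pocket at y = +55 mm of the housing: this point is its middle on the plane x = 0, 72 mm above the bench, at its working edges; axes as the housing's. An open vertical slot, 33 mm long (y), down to 8 mm above the bench; 6 mm wide when closed: fixed wall at x = -3 mm, cover edge at +3 mm plus the gap. Above 72 mm a 45 degree lead-in on both walls to the top at 78 mm.
- pocket_right (a point): The same for the pry pocket at y = -55 mm of the housing (right end).
- gap_left (a joint): How far the cover is off at the left pocket (y = +55 mm), m: 0 closed, 0.012 end of travel. The wedge pushed straight down, flat side along the pocket's fixed wall and bevel to the cover, opens that end to the blade's thickness at the working edge less 6 mm; this takes about 10 N, and a few N to draw it out again.
- gap_right (a joint): The same for the right pocket (y = -55 mm), m: 0 closed, 0.012 end of travel.
- wedge_grip (a point): Hand wedge, 220 g: centre of its square wooden grip, 26 x 26 x 44 mm, sides along x and y; z up along the tool, blade down. Underside of the 44 x 44 x 6 mm steel collar 28 mm below this point, blade tip 92 mm below. Blade 20 mm wide (y); flat vertical side at x = -9 mm; the other side is bevelled, from x = -6.5 mm at the tip evenly to +9 mm at the collar, 64 mm up (0.242 mm per mm).
- stand_top (a point): Centre of the slot's mouth in the fixed wooden holder, 80 mm above the bench. Holder 66 x 66 mm on a 100 x 100 x 8 mm foot; slot 24 x 24 mm, 72 mm deep, sides along this point's x and y. The wedge hangs in it upright, its collar's underside on the holder's top (grip centre 28 mm above this point), axes along the holder's; at the start its bevel faces away from the robot within 30 degrees.
- case: Bystander: flat green plastic case, 92 x 132 x 42 mm, origin under its centre.
- spray_can: Bystander: spray can, 52 mm diameter, 150 mm high, origin under its centre.
- carton: Bystander: white carton, 85 x 160 x 40 mm, origin under its centre.
- screwdriver: Bystander: wood-handled screwdriver, 200 mm long, lying along its x. Origin on the bench under it.

How it is judged:
On the way, in this order (a step that is already met when the one before it is completed fails the run):
1. both ends of the cover started, at least 2 mm each, with the wedge out of its holder (value of joint each of gap_left, gap_right above 0.002 m and distance between wedge_grip and stand_top above 0.08 m), for 0.1 s.
2. the cover at least 7.5 mm off at both ends (value of joint each of gap_left, gap_right above 0.0075 m), for 0.2 s.
At the end, for the whole second after the job is handed in: The cover stands at least 7.5 mm off at both pockets, its ends within 5 mm of each other, and the wedge hangs upright in its holder (within 10 mm of the slot's centre, collar resting on the top within 5 mm), released (all of step 2 and angle between the y axis of cover and the y axis of housing, either way round below 0.045 rad and horizontal distance between wedge_grip and stand_top below 0.01 m and z of wedge_grip in the frame of stand_top between 0.022 and 0.033 m and angle between wedge_grip's own z axis and vertical below 0.12 rad); the robot touches nothing.
It fails at once if one end of the cover gets more than about 5 mm ahead of the other (0.045 rad) (angle between the y axis of cover and the y axis of housing, either way round above 0.045 rad).
It fails at once if the gripper pushes on the cover (contact force between any of the fingers, the arm and cover above 2 N).
It fails at once if a bystander is moved by more than 20 mm (distance of any of case, spray_can, carton, screwdriver from where it was at the start of the episode above 0.02 m).
It also fails if it takes over 72 s, if anything falls off the work surface, if the arm or the gripper's body presses on something with over 40 N, if the wrist force passes 120 N, or if a joint passes its speed limit or range.

ROBOT

A 6-joint arm with a two-finger parallel gripper is mounted at the origin on the work surface. World frame = base frame: x ahead of the robot, y to its left, z up, the work surface at z = 0. Lengths are in m, angles in rad, forces in N, time in s.
With the tool pointing down it reaches from about 0.425 to 0.95 m from the base axis. Payload 3.5 kg.
Tool frame: the origin (TCP) lies midway between the tips of the shut fingers; the grasp point (between the pads) lies 19 mm behind it; z points along the fingers, y is the line along which they close (so a half turn about z gives the same grasp; the last joint's range is limited). The gripper opens to 85 mm and grips with 20 to 120 N. Pads are 22 mm wide; open, the fingers measure 114 mm over their backs; the gripper's body (76 mm by 85 mm) begins 54 mm behind the grasp point. The pads swing forward as they close: fully open they stand 13 mm farther back than shut.
Start: joints at [0.99, 0.286, 1.577, -0, 1.279, -0.15], TCP at [0.282, 0.613, 0.231] pointing down, gripper open.
Joint ranges: [-2.77, 2.77], [-0.9, 2.22], [0.21, 2.48], [-1.53, 4.67], [0.24, 2.81], [-2.84, 2.84]. Speed limits (rad/s): [2.79, 2.79, 3.14, 3.14, 3.14, 3.14].

INTERFACE

Orientations are given as a unit quaternion [x, y, z, w].
In Python, from plant import ctrl, cams, order gives the robot as it stands.
- The arm moves only by the tool move_arm, never from a script. Its argument "plan" is one flat list of numbers, 7 for each row, row after row: the shift along the world's x, y, z in mm, then the turn, a rotation vector about the world's x, y, z in degrees, then the finger opening in mm, from 0 to 85.4. A call has 1 to 12 rows; each row shifts and turns the commanded pose from where the row before left it; what a row does not reach is not made up. A row lasts 1/10 s, in which the tool goes at most 50 mm and 8.59 degrees, less where a joint would pass 70% of its speed; a pose out of reach is approached as far as the arm can. A call is refused whole if a number of a shift passes 50 or a number of a turn 8.59, either way. A call with a gripper value outside its range is refused whole. The fingers move at their own pace and stop on an object; "newtons" is the grip in N (left out, the last holds). Time passes only in rows, so rows that do not move let the fingers close. It gives the time, the measured TCP pose, the force, the opening and the grip force at its end, in the units of the state.
- ctrl.get_state(): the state, without advancing time (a new reading comes with each control period).
- cams.read_camera(name): name is "side" or "top"; returns a dict with "color" (400x640x3 uint8, red, green, blue), "fov_y" (degrees; the focal length in pixels is half the picture's height over the tangent of half this angle, whatever the lens; pixels are square), "cx", "cy" (the principal point, pixels), "origin" and "orientation" of the camera in the world. Camera axes: x right, y up, looking along -z (the intrinsics and any distortion apply to the point x, -y, -z); pixel columns grow to the right and rows downward; lengths in m; the calibration is good to about 2 mm. A picture is of the moment at which its call begins. There is no depth.
- order.sign_off(): hands the job in; it is judged then, once.
The state is a dict: "time": time; "qpos": joint angles; "dq": joint speeds; "joint_efforts": joint torques, N m; "eef_pos": TCP position; "tcp_rot": TCP orientation; "contact_force": force on the tool from outside, world axes, zero at the start; "wrist_torque": the same for the moment, N m; "opening": opening from 0.0 (shut) to 1.0 (fully open); "finger_force": force on a finger pad.
Only numpy, scipy, OpenCV 4.12 (cv2) and the standard library are available. Lean on these libraries where they do the work, as an engineer would, in place of code of your own. Each camera call takes 0.05 s, during which the arm holds its last target. There are 200 camera calls.

## Working session

There is one attempt and no reset: what is moved stays moved. The work goes in short steps, Python scripts to look and compute and a tool call to move; the robot and the scene stay as the last step left them, time stands still between calls to the robot, and variables do not carry over. Pictures are saved under pics/ and viewed, at most 10 in all, crops included, and the job is handed in when it is done.

Besides the shell and the picture viewer there is one more tool, called after "Call:" as a command line: name --argument value ..., lists and objects as JSON in quotes. move_arm: Moves the arm, as the interface text tells. Its arguments: {"type":"object","properties":{"plan":{"type":"array","items":{"type":"number"}},"newtons":{"type":"number"}},"required":["plan"]}

```bash
mkdir -p pics; ls; python3 - <<'E'
from plant import ctrl,cams,order
import cv2
for n in("side","top"):
    r=cams.read_camera(n); print(n,{k:v for k,v in r.items() if k!="color"})
    cv2.imwrite(f"pics/{n}0.png",r["color"][:,:,::-1])
print(ctrl.get_state())
E
```

```text
pics
side {'fov_y': 54.49594314498703, 'cx': 325.20571864877587, 'cy': 196.77688905815737, 'origin': array([ 0.17572669, -0.65271554,  0.95470611]), 'orientation': array([ 0.35091423, -0.10884   , -0.29571257,  0.88179767])}
top {'fov_y': 53.05169404562374, 'cx': 318.64794887637015, 'cy': 200.41687398613988, 'origin': array([ 0.36030824, -0.02944958,  1.39756144]), 'orientation': array([-0.07175198,  0.07147945,  0.71049308, -0.69637772])}
{'time': 0.1, 'qpos': array([ 9.90014814e-01,  2.87141600e-01,  1.57807130e+00, -2.01032692e-05,
        1.27860876e+00, -1.49981950e-01]), 'dq': array([-0.00053744, -0.00364354, -0.00398859, -0.00260997, -0.00059072,
        0.00074247]), 'joint_efforts': array([ 2.95464106e-04, -4.07292652e+01, -2.93699956e+01, -1.75851442e-04,
        3.47962246e-03, -4.20005961e-06]), 'eef_pos': array([0.28150397, 0.6128229 , 0.23002045]), 'tcp_rot': array([ 2.13735017e-01,  9.76891038e-01, -1.04436785e-03, -3.89230473e-04]), 'contact_force': array([-0.47649773, -0.1416913 , -0.25067095]), 'wrist_torque': array([ 0.00391427, -0.03866185, -0.01880307]), 'finger_force': 0.0, 'opening': 1.0024333732343582}
```

View pics/top0.png

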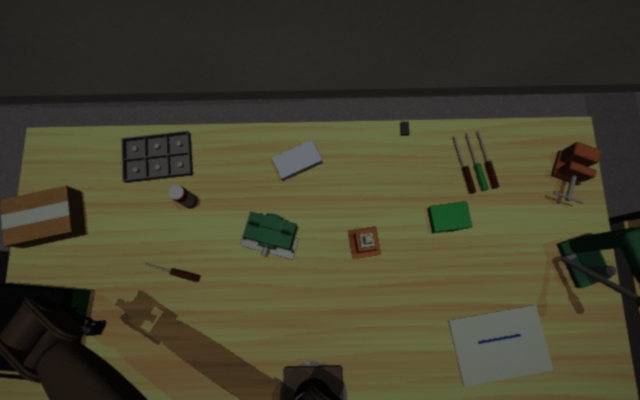

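View pics/side0.png

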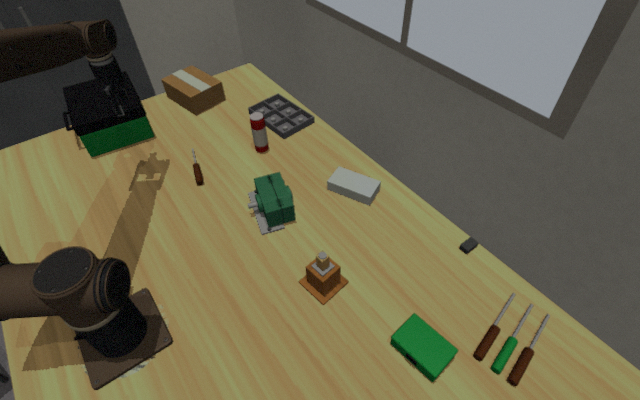

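```bash
python3 - <<'E'
import cv2,numpy as np
t=cv2.imread("pics/top0.png");s=cv2.imread("pics/side0.png")
g=lambda a:np.clip(255*(a/255.)**.6,0,255).astype(np.uint8)
a=cv2.resize(g(t[200:270,235:395]),None,fx=5,fy=5,interpolation=cv2.INTER_CUBIC)
cv2.imwrite("pics/tc.png",a)
b=cv2.resize(g(s[165:305,240:360]),None,fx=4.2,fy=4.2,interpolation=cv2.INTER_CUBIC)
cv2.imwrite("pics/sc.png",b)
E
```

```text
(no output)
```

View pics/tc.png

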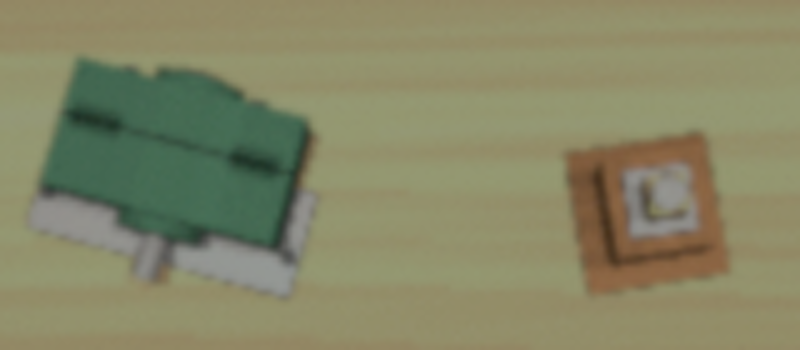

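View pics/sc.png

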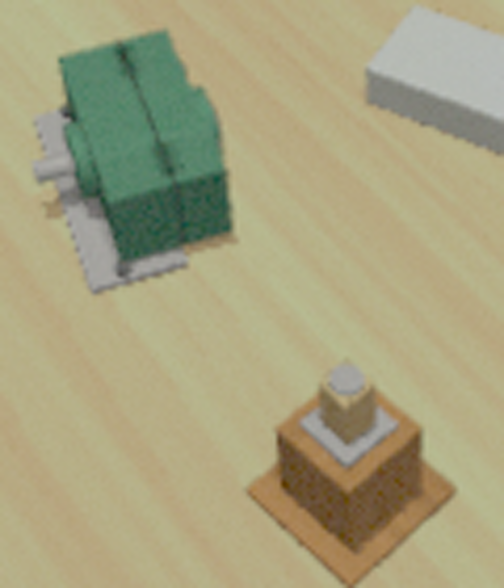

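```bash
cat > h.py <<'E'
import numpy as np
from scipy.spatial.transform import Rotation as R
from scipy.optimize import least_squares
from plant import ctrl,cams
C={}
def cam(n):
    if n not in C: C[n]=cams.read_camera(n)
    return C[n]
def proj(n,P):
    c=cam(n);q=R.from_quat(c["orientation"]).inv().apply(np.atleast_2d(P)-c["origin"])
    f=200/np.tan(np.radians(c["fov_y"])/2)
    return np.c_[c["cx"]+f*q[:,0]/-q[:,2],c["cy"]-f*q[:,1]/-q[:,2]]
def place(p,L):
    L=np.array(L,float)/1000;a=p[2];c,s=np.cos(a),np.sin(a)
    return np.c_[p[0]+c*L[:,0]-s*L[:,1],p[1]+s*L[:,0]+c*L[:,1],L[:,2]]
def fit(obs,p0):
    def r(p): return np.concatenate([(proj(n,place(p,[l]))-uv).ravel() for n,l,uv in obs])
    s=least_squares(r,p0,loss="soft_l1"); return s.x,r(s.x).reshape(-1,2)
tc=lambda u,v:np.array([235+(u+.5)/5-.5,200+(v+.5)/5-.5])
sc=lambda u,v:np.array([240+(u+.5)/4.2-.5,165+(v+.5)/4.2-.5])
E
python3 - <<'E'
from h import *
np.set_printoptions(precision=4,suppress=True)
Hs=[((38,80,78),(80,58),(168,32)),((38,-80,78),(310,125),(226,170)),((-50,80,78),(42,188),(62,57)),((-50,-80,78),(280,247),(105,192)),((0,55,78),(95,119),(127,60)),((0,-55,78),(255,160),(167,158))]
T=[("top",l,tc(*a)) for l,a,b in Hs];S=[("side",l,sc(*b)) for l,a,b in Hs]
W=[("top",(50,50,8),tc(567,152)),("top",(50,-50,8),tc(702,133)),("top",(-50,-50,8),tc(730,270)),("top",(-50,50,8),tc(590,293)),
("top",(22,22,86),tc(622,172)),("top",(22,-22,86),tc(690,163)),("top",(-22,-22,86),tc(697,234)),("top",(-22,22,86),tc(632,240))]
V=[("side",(-50,50,8),sc(247,490)),("side",(-50,-50,8),sc(352,585)),("side",(50,-50,8),sc(455,490)),("side",(-33,33,80),sc(278,430)),("side",(33,-33,80),sc(420,430)),("side",(-22,22,86),sc(300,424)),("side",(-22,-22,86),sc(348,463)),("side",(22,-22,86),sc(398,422))]
for nm,A,B,p0 in(("H",T,S,(.5,.15,-.2)),("W",W,V,(.5,-.15,.1))):
    for o in(A,B,A+B):
        x,r=fit(o,p0);print(nm,x,np.degrees(x[2]),np.abs(r).mean(),r.round(1).tolist())
E
```

```text
H [ 0.541   0.1306 -0.2733] -15.659461014948201 0.5328422741044369 [[-0.2, 0.1], [-0.0, -1.4], [-0.2, -0.5], [-1.1, -0.1], [0.8, 0.7], [0.7, 0.7]]
H [ 0.5458  0.1326 -0.3027] -17.342549703563385 0.5484889638545454 [[0.2, -1.1], [-0.1, -0.1], [-0.8, -0.6], [0.4, 2.2], [0.6, -0.0], [-0.3, 0.2]]
H [ 0.5432  0.1311 -0.2881] -16.50871833479233 0.7156942876855569 [[-0.1, -0.8], [-0.1, -1.7], [-0.4, -1.5], [-1.5, -0.5], [0.7, -0.2], [0.4, 0.3], [-0.6, -0.5], [-0.2, 0.3], [-1.5, 0.2], [0.3, 3.0], [-0.1, 0.6], [-0.5, 0.8]]
W [ 0.4954 -0.1862  0.1245] 7.133443137254161 0.3664025364295682 [[-0.5, 0.0], [0.8, -0.3], [0.2, 0.8], [-0.5, 0.4], [-0.1, 0.1], [-0.5, -0.0], [0.4, -0.9], [0.1, -0.2]]
W [ 0.4981 -0.1869  0.1423] 8.152593641977951 0.4179197120049416 [[-0.6, -0.2], [-0.3, 0.5], [0.8, -0.5], [-0.7, -0.2], [0.8, -0.5], [-0.2, -0.1], [0.1, 0.8], [0.2, 0.2]]
W [ 0.4971 -0.1866  0.1388] 7.9545108424852575 0.4785999413798194 [[-0.5, -0.2], [0.7, -0.9], [0.5, 0.1], [-0.1, 0.1], [-0.0, -0.3], [-0.5, -0.6], [0.6, -1.6], [0.4, -0.6], [-1.0, -0.1], [-0.8, 0.6], [0.5, -0.3], [-1.1, -0.2], [0.4, -0.3], [-0.6, -0.0], [-0.3, 0.9], [-0.2, 0.4]]
```

Both frames fit to about 1 px. Housing ≈ (0.543, 0.131), yaw −16.4°; wedge/holder ≈ (0.497, −0.187), yaw 7.8°. I'll grip the wedge along its x, so the fingers close in the prying direction.

Call:
move_arm --plan '[14,-45,0,0,0,-7.2,85,14,-45,0,0,0,-7.2,85,14,-45,0,0,0,-7.2,85,14,-45,0,0,0,-7.2,85,14,-45,0,0,0,-7.2,85,14,-45,0,0,0,-7.2,85,14,-45,0,0,0,-7.2,85,14,-45,0,0,0,-7.2,85,14,-45,0,0,0,0,85,14,-45,0,0,0,0,85,14,-45,0,0,0,0,85,14,-45,0,0,0,0,85]'

```text
time: 1.4
eef_pos: [0.4499, 0.0715, 0.2314]
tcp_rot: [0.658, 0.753, 0.0, 0.0]
contact_force: [1.3, -0.3, 0.3]
opening: 0.996
finger_force: 0.0
```

Call:
move_arm --plan '[9,-45,0,0,0,0,85,9,-45,0,0,0,0,85,9,-45,0,0,0,0,85,9,-45,0,0,0,0,85,9,-45,0,0,0,0,85,4,-34,-30,0,0,0,85,0,0,-10,0,0,0,85,0,0,0,0,0,0,85]'

```text
time: 2.2
eef_pos: [0.4973, -0.1854, 0.1886]
tcp_rot: [0.659, 0.752, -0.0, -0.003]
contact_force: [0.6, -0.1, -0.0]
opening: 0.996
finger_force: 0.0
```

```bash
cat > look.py <<'E'
import sys,cv2
from h import *
g=lambda a:np.clip(255*(a/255.)**.6,0,255).astype(np.uint8)
def look(name,tu,tv,su,sv,k=6,w=66,h=90):
    o=[]
    for n,u,v in(("top",tu,tv),("side",su,sv)):
        im=g(cam(n)["color"][v-h//2:v+h//2,u-w//2:u+w//2,::-1])
        o.append(cv2.resize(im,None,fx=k,fy=k,interpolation=cv2.INTER_CUBIC))
    cv2.imwrite(f"pics/{name}.png",np.hstack(o))
    print("top px=",tu-w//2,"+u/k",tv-h//2,"side px=",su-w//2-w,"+u/k",sv-h//2)
E
python3 - <<'E'
from look import *
look("a1",368,240,323,262)
print(ctrl.get_state()["eef_pos"])
E
```

```text
top px= 335 +u/k 195 side px= 224 +u/k 217
[ 0.49876132 -0.18486032  0.19141641]
```

View pics/a1.png

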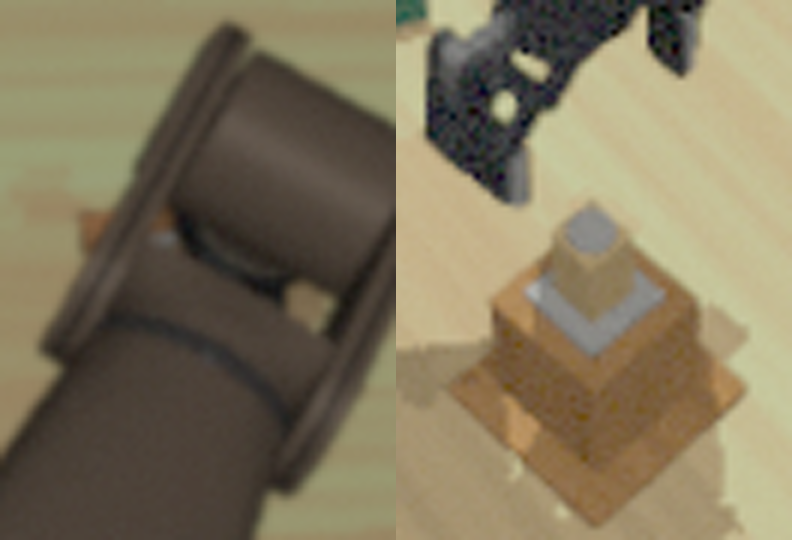

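The gripper straddles the grip along x, with the left finger tip at crop (520,200) and the right at (685,70). The grip is upright between them at crop (590,250). I'll go down and close softly.

Call:
move_arm --plan '[-1,-1.5,-40,0,0,0,85,0,0,-40,0,0,0,85,0,0,-20,0,0,0,85,0,0,-1,0,0,0,85,0,0,0,0,0,0,40,0,0,0,0,0,0,20,0,0,0,0,0,0,15,0,0,0,0,0,0,15,0,0,0,0,0,0,15,0,0,0,0,0,0,15]' --newtons 20

```text
time: 3.3
eef_pos: [0.4987, -0.1877, 0.0919]
tcp_rot: [0.658, 0.753, 0.0, 0.001]
contact_force: [-1.6, 0.4, 5.3]
opening: 0.301
finger_force: 22.9
```

Call:
move_arm --plan '[0,0,0,0,0,0,15,0,0,0,0,0,0,15,0,0,20,0,0,0,15,0,0,20,0,0,0,15,0,0,30,0,0,0,15,0,0,30,0,0,0,15,0,0,0,0,0,0,15,0,0,0,0,0,0,15]' --newtons 80

```text
time: 4.1
eef_pos: [0.4975, -0.187, 0.1896]
tcp_rot: [0.658, 0.753, -0.0, -0.0]
contact_force: [0.6, 0.5, -3.1]
opening: 0.299
finger_force: 79.1
```

```bash
cat > st.py <<'E'
from h import *
def st(n=1):
    # camera-call ticks give fresh readings
    s=ctrl.get_state(); q=R.from_quat(s["tcp_rot"]).as_matrix()
    print("t %.2f"%s["time"],"pos",(s["eef_pos"]*1e3).round(1),"yaw_y",np.degrees(np.arctan2(q[1,1],q[0,1])).round(2),"zax",q[:,2].round(4),"F",s["contact_force"].round(1),"T",s["wrist_torque"].round(2),"op",round(s["opening"]*85.4,1))
if __name__=="__main__": st()
E
python3 - <<'E'
from look import *
from st import st
import numpy as np
P=[]
for i in range(6):
    cams.read_camera("side");s=ctrl.get_state();P.append(np.r_[s["eef_pos"]*1e3,s["contact_force"]])
print(np.mean(P,0).round(2),np.std(P,0).round(2));st()
look("a2",368,240,323,235)
E
```

```text
[ 4.9673e+02 -1.8653e+02  1.8803e+02 -3.6000e-01 -9.0000e-02 -2.3300e+00] [0.21 0.12 0.35 0.63 0.66 0.71]
t 4.40 pos [ 497.1 -186.7  188.6] yaw_y 7.72 zax [-0.0026  0.0016 -1.    ] F [-0.1 -0.9 -1.4] T [-0.    0.02 -0.02] op 25.3
top px= 335 +u/k 195 side px= 224 +u/k 190
```

View pics/a2.png

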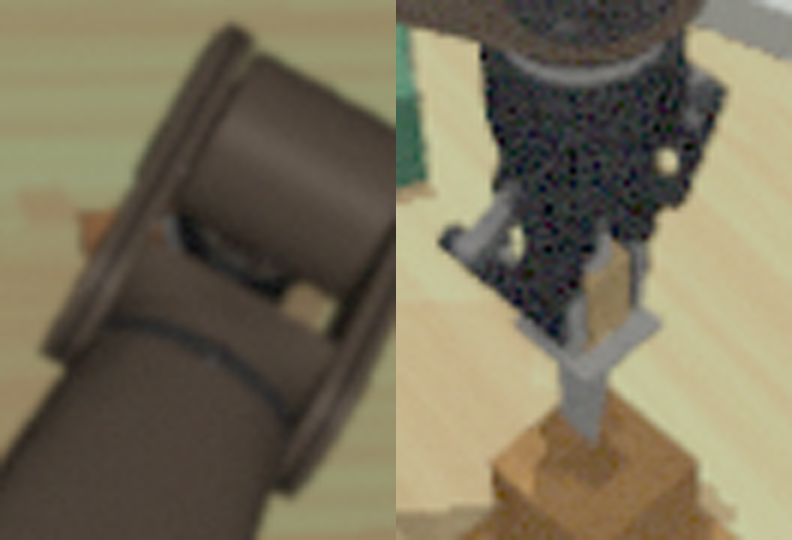

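The wedge is held straight, with its collar at crop (590,345) and the tip at (598,445). Next I go over the right pocket.

Call:
move_arm --plan '[6,44,0,0,0,-4,15,6,44,0,0,0,-4,15,6,44,0,0,0,-4,15,6,44,0,0,0,-4,15,6,44,0,0,0,-4,15,6,43.5,0,0,0,-4,15,0,0,-25,0,0,0,15,0,0,0,0,0,0,15,0,0,0,0,0,0,15]'

```text
time: 5.4
eef_pos: [0.5332, 0.0762, 0.1646]
tcp_rot: [0.8, 0.6, -0.001, -0.001]
contact_force: [-0.1, -0.3, -1.9]
opening: 0.294
finger_force: 79.0
```

```bash
cat >> st.py <<'E'
def avg(n=6,yaw=-16.4):
    P=[]
    for i in range(n):
        cams.read_camera("side");s=ctrl.get_state();P.append(np.r_[s["eef_pos"]*1e3,s["contact_force"]])
    m=np.mean(P,0);a=np.radians(yaw);ex=np.array([np.cos(a),np.sin(a)])
    print("pos",m[:3].round(2),"F",m[3:].round(2),"Fhx %.2f Fhy %.2f"%(m[3:5]@ex,m[4]*ex[0]-m[3]*ex[1]));st()
    d=m[:2]-[542.5,131.2];print("housing x %.2f y %.2f; depth below edge %.2f"%(d@ex,d[1]*ex[0]-d[0]*ex[1],72-(m[2]+19-92)))
E
python3 - <<'E'
from look import *
from st import *
avg()
look("a3",265,232,300,200)
E
```

```text
pos [534.39  75.49 166.21] F [-0.08 -0.05 -2.43] Fhx -0.06 Fhy -0.07
t 5.70 pos [534.4  75.6 166.3] yaw_y -16.36 zax [ 1.6e-03 -1.0e-04 -1.0e+00] F [ 0.4 -0.4 -1.1] T [ 0.02 -0.01 -0.04] op 25.2
housing x 7.95 y -55.73; depth below edge -21.21
top px= 232 +u/k 187 side px= 201 +u/k 155
```

View pics/a3.png

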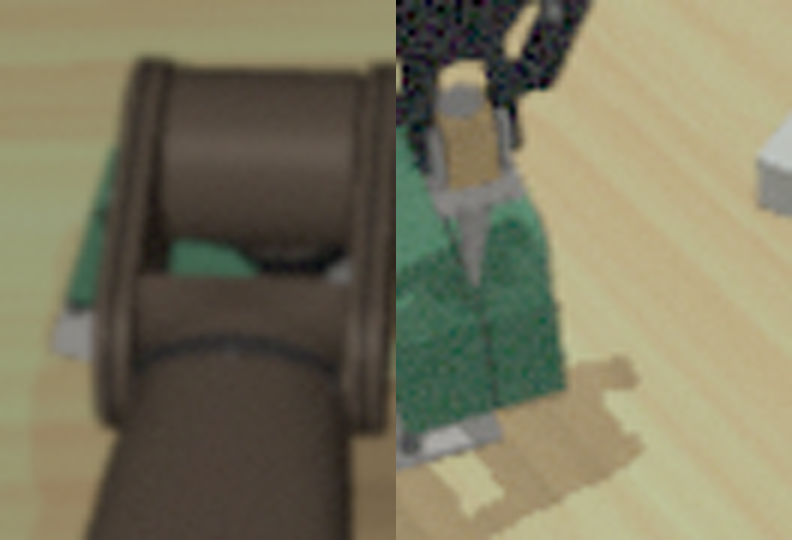

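```bash
python3 - <<'E'
from h import *
H=(.5425,.1312,np.radians(-16.4))
W=(.5335,.0758,np.radians(-16.4))
cr=lambda p:((p-[201,155])*6+[396,0]).round(0).tolist()
print("tip near/far edge",cr(proj("side",place(W,[(-7.75,-10,91),(-7.75,10,91)]))))
print("collar corners (-,-),(+,-)",cr(proj("side",place(W,[(-22,-22,155),(22,-22,155)]))))
print("pocket mouth mid, near end",cr(proj("side",place(H,[(0,-55,78),(0,-71.5,78)]))))
print("seam end top,20,bottom",cr(proj("side",place(H,[(0,-80,78),(0,-80,40),(0,-80,20),(38,-80,10),(38,-80,78)]))))
E
```

```text
tip near/far edge [[864.0, 287.0], [853.0, 259.0]]
collar corners (-,-),(+,-) [[828.0, 222.0], [917.0, 198.0]]
pocket mouth mid, near end [[862.0, 289.0], [871.0, 311.0]]
seam end top,20,bottom [[876.0, 323.0], [883.0, 372.0], [887.0, 397.0], [958.0, 389.0], [948.0, 303.0]]
```

The tip is over the mouth of the right pocket and matches the projection to about 2 mm. I'll lower it into the lead-in, then feel for the fixed wall.

Call:
move_arm --plan '[0,0,-10,0,0,0,15,0,0,-6,0,0,0,15,0,0,-3,0,0,0,15,0,0,-3,0,0,0,15,0,0,-3,0,0,0,15,0,0,0,0,0,0,15,0,0,0,0,0,0,15]'

```text
time: 6.55
eef_pos: [0.5339, 0.0764, 0.1403]
tcp_rot: [0.8, 0.6, -0.0, -0.0]
contact_force: [-0.4, 0.5, -2.2]
opening: 0.296
finger_force: 79.0
```

```bash
python3 -c "
from st import *
avg()"
```

```text
pos [534.01  76.34 140.59] F [ 0.    0.21 -1.85] Fhx -0.06 Fhy 0.21
t 6.85 pos [533.9  76.3 140.5] yaw_y -16.28 zax [ 3.e-04 -0.e+00 -1.e+00] F [ 0.3 -0.4 -3. ] T [-0.03  0.01  0.07] op 25.0
housing x 7.35 y -55.03; depth below edge 4.41
```

Call:
move_arm --plan '[-0.48,0.14,0,0,0,0,15,-0.48,0.14,0,0,0,0,15,-0.48,0.14,0,0,0,0,15,0,0,0,0,0,0,15]'

```text
time: 7.25
eef_pos: [0.5329, 0.0766, 0.1405]
tcp_rot: [0.8, 0.6, 0.001, 0.001]
contact_force: [1.5, -1.1, -3.1]
opening: 0.292
finger_force: 78.9
```

Call:
move_arm --plan '[-0.48,0.14,0,0,0,0,15,-0.48,0.14,0,0,0,0,15,0,0,0,0,0,0,15]'

```text
time: 7.55
eef_pos: [0.5326, 0.0767, 0.1407]
tcp_rot: [0.8, 0.6, 0.001, 0.001]
contact_force: [4.8, -1.3, -4.2]
opening: 0.295
finger_force: 78.8
```

```bash
python3 -c "
from st import *
avg()"
```

```text
pos [532.59  76.7  140.66] F [ 4.76 -1.49 -4.97] Fhx 4.99 Fhy -0.09
t 7.85 pos [532.6  76.7 140.6] yaw_y -16.29 zax [ 3.4e-03 -7.0e-04 -1.0e+00] F [ 5.8 -2.9 -5.6] T [-0.37 -1.22  0.  ] op 25.5
housing x 5.88 y -55.09; depth below edge 4.34
```

Wall contact at about 5 N, with housing x reading 5.9 against the expected 6.0, so calibration is good. Push down about 22 mm for a gap of about 3 mm.

Call:
move_arm --plan '[0,0,-4,0,0,0,15,0,0,-3,0,0,0,15,0,0,0,0,0,0,15]'

```text
time: 8.15
eef_pos: [0.5327, 0.0769, 0.1338]
tcp_rot: [0.8, 0.6, 0.001, 0.001]
contact_force: [5.5, -1.6, -1.5]
opening: 0.295
finger_force: 79.5
```

Call:
move_arm --plan '[0,0,-3,0,0,0,15,0,0,-3,0,0,0,15,0,0,0,0,0,0,15]'

```text
time: 8.45
eef_pos: [0.5328, 0.077, 0.1289]
tcp_rot: [0.8, 0.6, 0.001, 0.001]
contact_force: [3.6, -1.4, 5.0]
opening: 0.293
finger_force: 80.3
```

Call:
move_arm --plan '[0,0,-3,0,0,0,15,0,0,-3,0,0,0,15,0,0,-2,0,0,0,15,0,0,0,0,0,0,15]'

```text
time: 8.85
eef_pos: [0.5329, 0.0771, 0.121]
tcp_rot: [0.8, 0.6, 0.001, 0.001]
contact_force: [3.7, -1.1, 5.3]
opening: 0.294
finger_force: 80.4
```

```bash
python3 -c "
from st import *
avg()"
```

```text
pos [532.87  77.06 121.06] F [ 3.95 -1.04  5.17] Fhx 4.08 Fhy 0.11
t 9.15 pos [532.9  77.1 121.1] yaw_y -16.28 zax [ 0.0034  0.     -1.    ] F [ 3.9 -1.2  5.8] T [-0.23 -0.87  0.  ] op 25.0
housing x 6.05 y -54.66; depth below edge 23.94
```

Right end is open about 2.3–3 mm. Now draw the wedge out and go to the left pocket.

Call:
move_arm --plan '[0,0,8,0,0,0,15,0,0,10,0,0,0,15,0,0,12,0,0,0,15,0,0,12,0,0,0,15,11,35,0,0,0,0,15,11,35,0,0,0,0,15,10,35.2,0,0,0,0,15,0,0,0,0,0,0,15,0,0,0,0,0,0,15]'

```text
time: 10.05
eef_pos: [0.5611, 0.1829, 0.1595]
tcp_rot: [0.8, 0.601, -0.003, -0.002]
contact_force: [0.3, 0.0, -1.0]
opening: 0.29
finger_force: 80.9
```

```bash
python3 - <<'E'
from look import *
from st import *
avg()
look("a4",265,220,305,200)
E
```

```text
pos [562.27 181.54 160.47] F [ 0.21  0.12 -2.02] Fhx 0.17 Fhy 0.17
t 10.35 pos [563.  181.3 161.1] yaw_y -16.36 zax [-1.1e-03 -1.0e-04 -1.0e+00] F [ 1.2  0.6 -1.5] T [ 0.01 -0.04  0.03] op 25.0
housing x 4.75 y 53.87; depth below edge -15.47
top px= 232 +u/k 175 side px= 206 +u/k 155
```

View pics/a4.png

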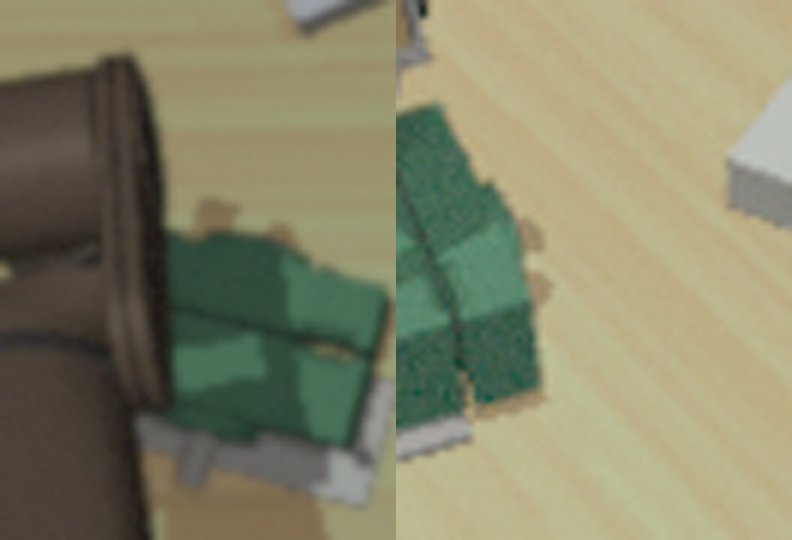

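The right seam is visibly open (side crop about 12 px wide at (465,390)), and the cover is otherwise seated. Entering the left pocket.

Call:
move_arm --plan '[1,-0.3,-8,0,0,0,15,0,0,-6,0,0,0,15,0,0,-4,0,0,0,15,0,0,-3,0,0,0,15,0,0,-2,0,0,0,15,0,0,0,0,0,0,15]'

```text
time: 11.05
eef_pos: [0.5642, 0.1819, 0.1379]
tcp_rot: [0.8, 0.6, -0.0, -0.0]
contact_force: [0.1, 1.0, -1.6]
opening: 0.291
finger_force: 80.9
```

```bash
python3 -c "
from st import *
avg()"
```

```text
pos [564.59 181.99 138.55] F [ 0.16 -0.04 -2.43] Fhx 0.16 Fhy 0.00
t 11.35 pos [564.6 182.  138.6] yaw_y -16.28 zax [ 5.e-04  1.e-04 -1.e+00] F [ 0.7 -0.1 -3.3] T [-0.04  0.03 -0.02] op 25.1
housing x 6.85 y 54.96; depth below edge 6.45
```

Free. Now press to the wall.

Call:
move_arm --plan '[-0.48,0.14,0,0,0,0,15,-0.48,0.14,0,0,0,0,15,-0.48,0.14,0,0,0,0,15,0,0,0,0,0,0,15,0,0,0,0,0,0,15]'

```text
time: 11.85
eef_pos: [0.5635, 0.1822, 0.1385]
tcp_rot: [0.8, 0.6, 0.001, 0.001]
contact_force: [2.2, 0.4, -3.3]
opening: 0.293
finger_force: 80.7
```

Call:
move_arm --plan '[-0.48,0.14,-3,0,0,0,15,0,0,-3,0,0,0,15,0,0,-3,0,0,0,15,0,0,-3,0,0,0,15,0,0,-3,0,0,0,15,0,0,-3,0,0,0,15,0,0,-3,0,0,0,15,0,0,-3,0,0,0,15,0,0,-3,0,0,0,15,0,0,0,0,0,0,15,0,0,0,0,0,0,15]'

```text
time: 12.95
eef_pos: [0.5637, 0.1829, 0.1127]
tcp_rot: [0.8, 0.6, 0.001, 0.0]
contact_force: [2.4, 0.7, 5.0]
opening: 0.29
finger_force: 81.9
```

```bash
python3 -c "
from st import *
avg()"
```

```text
pos [563.7  182.91 112.73] F [2.48 0.81 5.58] Fhx 2.15 Fhy 1.48
t 13.25 pos [563.7 182.9 112.7] yaw_y -16.3 zax [ 0.0031  0.0011 -1.    ] F [2.  0.9 5.3] T [ 0.03 -0.57  0.02] op 25.1
housing x 5.74 y 55.59; depth below edge 32.27
```

Call:
move_arm --plan '[0,0,-3,0,0,0,15,0,0,0,0,0,0,15,0,0,8,0,0,0,15,0,0,14,0,0,0,15,0,0,14,0,0,0,15,0,0,17,0,0,0,15,-10,-35,0,0,0,0,15,-10,-35,0,0,0,0,15,-9,-36,0,0,0,0,15,0,0,0,0,0,0,15,0,0,0,0,0,0,15,0,0,0,0,0,0,15]'

```text
time: 14.45
eef_pos: [0.5325, 0.0772, 0.1601]
tcp_rot: [0.8, 0.6, -0.001, -0.001]
contact_force: [-0.1, 0.4, -1.9]
opening: 0.295
finger_force: 81.0
```

```bash
python3 -c "
from st import *
avg()"
```

```text
pos [533.26  77.34 160.9 ] F [ 0.16  0.05 -2.52] Fhx 0.14 Fhy 0.09
t 14.75 pos [533.5  77.1 161.2] yaw_y -16.22 zax [-4.e-04  1.e-04 -1.e+00] F [-0.5  0.2 -3. ] T [-0.05  0.01  0.02] op 25.3
housing x 6.34 y -54.28; depth below edge -15.90
```

Call:
move_arm --plan '[0.5,-0.15,-8,0,0,0,15,0,0,-6,0,0,0,15,0,0,-5,0,0,0,15,0,0,-4,0,0,0,15,0,0,-2,0,0,0,15,-0.48,0.14,0,0,0,0,15,-0.48,0.14,0,0,0,0,15,0,0,0,0,0,0,15,0,0,0,0,0,0,15]'

```text
time: 15.65
eef_pos: [0.5333, 0.0766, 0.1367]
tcp_rot: [0.8, 0.6, 0.0, 0.0]
contact_force: [-0.9, 0.2, -2.7]
opening: 0.292
finger_force: 81.0
```

```bash
python3 -c "
from st import *
avg(4)"
```

```text
pos [533.18  76.61 136.54] F [-0.19  0.04 -2.72] Fhx -0.19 Fhy -0.01
t 15.85 pos [533.1  76.6 136.5] yaw_y -16.28 zax [ 3.e-04 -0.e+00 -1.e+00] F [ 0.1 -0.3 -2.4] T [ 0.01 -0.02  0.02] op 25.2
housing x 6.47 y -55.00; depth below edge 8.46
```

Call:
move_arm --plan '[-0.6,0.18,0,0,0,0,15,-0.6,0.18,0,0,0,0,15,0,0,-4,0,0,0,15,0,0,-4,0,0,0,15,0,0,-4,0,0,0,15,0,0,-4,0,0,0,15,0,0,-4,0,0,0,15,0,0,-4,0,0,0,15,0,0,-4,0,0,0,15,0,0,-4,0,0,0,15,0,0,0,0,0,0,15,0,0,0,0,0,0,15]'

```text
time: 17.05
eef_pos: [0.533, 0.077, 0.1053]
tcp_rot: [0.8, 0.6, 0.001, 0.001]
contact_force: [3.6, -0.7, 4.0]
opening: 0.293
finger_force: 81.8
```

```bash
python3 -c "
from st import *
avg(4)"
```

```text
pos [532.98  77.04 105.33] F [ 3.07 -0.12  5.14] Fhx 2.98 Fhy 0.75
t 17.25 pos [533.   77.  105.3] yaw_y -16.29 zax [ 2.9e-03  2.0e-04 -1.0e+00] F [3.4 0.1 5.8] T [ 0.03 -0.74  0.03] op 25.1
housing x 6.16 y -54.65; depth below edge 39.67
```

Call:
move_arm --plan '[0,0,-3,0,0,0,15,0,0,-3,0,0,0,15,0,0,0,0,0,0,15,0,0,8,0,0,0,15,0,0,16,0,0,0,15,0,0,17,0,0,0,15,0,0,20,0,0,0,15,11,35,0,0,0,0,15,11,35,0,0,0,0,15,10.5,35,0,0,0,0,15,0,0,0,0,0,0,15,0,0,0,0,0,0,15]'

```text
time: 18.45
eef_pos: [0.5615, 0.1823, 0.1563]
tcp_rot: [0.8, 0.601, -0.004, -0.002]
contact_force: [0.5, 0.4, -2.3]
opening: 0.296
finger_force: 81.4
```

```bash
python3 -c "
from st import *
avg()"
```

```text
pos [562.99 181.13 157.97] F [-0.02 -0.01 -2.46] Fhx -0.02 Fhy -0.02
t 18.75 pos [563.9 181.1 159. ] yaw_y -16.36 zax [-1.2e-03 -2.0e-04 -1.0e+00] F [ 0.5  0.1 -2.4] T [ 0.03 -0.03  0.06] op 25.2
housing x 5.56 y 53.68; depth below edge -12.97
```

Call:
move_arm --plan '[0.5,0,-7,0,0,0,15,0,0,-6,0,0,0,15,0,0,-5,0,0,0,15,0,0,-3,0,0,0,15,-0.5,0.15,0,0,0,0,15,0,0,0,0,0,0,15,0,0,0,0,0,0,15]'

```text
time: 19.45
eef_pos: [0.5646, 0.1822, 0.1387]
tcp_rot: [0.8, 0.6, 0.0, 0.0]
contact_force: [-0.3, 0.2, -0.5]
opening: 0.301
finger_force: 81.4
```

```bash
python3 -c "
from st import *
avg(4)"
```

```text
pos [564.56 182.2  138.66] F [ 0.08 -0.34 -2.09] Fhx 0.17 Fhy -0.30
t 19.65 pos [564.5 182.2 138.6] yaw_y -16.28 zax [ 5.e-04  1.e-04 -1.e+00] F [-0.2  0.3 -2.1] T [0.06 0.02 0.01] op 24.9
housing x 6.76 y 55.15; depth below edge 6.34
```

Press to the wall (about −2 mm) and go down to reading depth of about 50.

Call:
move_arm --plan '[-0.9,0.27,0,0,0,0,15,-0.9,0.27,0,0,0,0,15,0,0,-4,0,0,0,15,0,0,-4,0,0,0,15,0,0,-4,0,0,0,15,0,0,-5,0,0,0,15,0,0,-5,0,0,0,15,0,0,-5,0,0,0,15,0,0,-5,0,0,0,15,0,0,-5,0,0,0,15,0,0,-3,0,0,0,15,0,0,0,0,0,0,15]'

```text
time: 20.85
eef_pos: [0.5637, 0.183, 0.0995]
tcp_rot: [0.8, 0.6, 0.001, 0.001]
contact_force: [3.5, -1.1, 4.5]
opening: 0.296
finger_force: 82.3
```

```bash
python3 -c "
from st import *
avg(4)"
```

```text
pos [563.71 182.96  99.49] F [ 3.84 -0.36  4.67] Fhx 3.79 Fhy 0.74
t 21.05 pos [563.7 183.   99.5] yaw_y -16.29 zax [ 2.9e-03  7.0e-04 -1.0e+00] F [4.8 0.3 5.7] T [-0.03 -0.85  0.04] op 24.8
housing x 5.73 y 55.64; depth below edge 45.51
```

Call:
move_arm --plan '[0,0,-4,0,0,0,15,0,0,-3,0,0,0,15,0,0,0,0,0,0,15,0,0,8,0,0,0,15,0,0,19,0,0,0,15,0,0,20,0,0,0,15,0,0,22,0,0,0,15,-10,-35,0,0,0,0,15,-10,-35,0,0,0,0,15,-9,-36,0,0,0,0,15,0,0,0,0,0,0,15,0,0,0,0,0,0,15]'

```text
time: 22.25
eef_pos: [0.5308, 0.0766, 0.1578]
tcp_rot: [0.801, 0.599, -0.003, -0.003]
contact_force: [0.5, 0.4, -1.8]
opening: 0.297
finger_force: 81.9
```

Call:
move_arm --plan '[0.5,-0.15,-8,0,0,0,15,0,0,-6,0,0,0,15,0,0,-5,0,0,0,15,0,0,-3,0,0,0,15,0,0,0,0,0,0,15,0,0,0,0,0,0,15]'

```text
time: 22.85
eef_pos: [0.534, 0.0767, 0.1382]
tcp_rot: [0.8, 0.6, -0.0, -0.0]
contact_force: [-0.3, -0.3, -2.4]
opening: 0.297
finger_force: 81.9
```

```bash
python3 -c "
from st import *
avg(4)"
```

```text
pos [534.21  76.57 138.61] F [-0.02 -0.56 -1.91] Fhx 0.14 Fhy -0.54
t 23.05 pos [534.3  76.5 138.7] yaw_y -16.28 zax [ 6.e-04  0.e+00 -1.e+00] F [-0.2 -0.6 -2.5] T [-0.   -0.02  0.  ] op 24.9
housing x 7.47 y -54.75; depth below edge 6.39
```

Call:
move_arm --plan '[-1.2,0.35,0,0,0,0,15,-1.2,0.35,0,0,0,0,15,0,0,-5,0,0,0,15,0,0,-5,0,0,0,15,0,0,-5,0,0,0,15,0,0,-5,0,0,0,15,0,0,-5,0,0,0,15,0,0,-5,0,0,0,15,0,0,-5,0,0,0,15,0,0,-5,0,0,0,15,0,0,-4,0,0,0,15,0,0,-3,0,0,0,15]'

```text
time: 24.25
eef_pos: [0.5331, 0.0772, 0.093]
tcp_rot: [0.8, 0.6, 0.001, 0.001]
contact_force: [2.0, 0.5, 6.8]
opening: 0.295
finger_force: 83.0
```

```bash
python3 -c "
from st import *
avg(6)"
```

```text
pos [533.05  77.18  92.54] F [ 5.07 -1.38  4.72] Fhx 5.25 Fhy 0.11
t 24.55 pos [533.   77.2  92.5] yaw_y -16.29 zax [ 0.0033 -0.     -1.    ] F [ 5.2 -1.1  5.4] T [-0.18 -0.96  0.01] op 24.9
housing x 6.18 y -54.49; depth below edge 52.46
```

Both ends should be about 9.2 mm off. Draw out, carry the wedge above the holder and check.

Call:
move_arm --plan '[0,0,8,0,0,0,15,0,0,20,0,0,0,15,0,0,20,0,0,0,15,0,0,24,0,0,0,15,0,0,23,0,0,0,15,-6,-44,0,0,0,4,15,-6,-44,0,0,0,4,15,-6,-44,0,0,0,4,15,-6,-44,0,0,0,4,15,-6,-44,0,0,0,4,15,-6,-44,0,0,0,4,15,0,0,0,0,0,0,15]'

```text
time: 25.75
eef_pos: [0.4923, -0.1894, 0.1834]
tcp_rot: [0.66, 0.751, -0.001, -0.004]
contact_force: [0.1, 0.8, -2.3]
opening: 0.298
finger_force: 82.3
```

Call:
move_arm --plan '[0,0,0,0,0,0,15,0,0,0,0,0,0,15,0,0,0,0,0,0,15]'

```text
time: 26.05
eef_pos: [0.4951, -0.1849, 0.1852]
tcp_rot: [0.657, 0.754, -0.0, -0.002]
contact_force: [-0.2, -0.2, -2.1]
opening: 0.294
finger_force: 82.3
```

```bash
python3 - <<'E'
from look import *
from st import *
avg(6,7.72)
look("a5",272,235,305,220,w=100,h=130,k=4)
E
```

```text
pos [ 495.66 -185.66  186.14] F [-0.18  0.   -2.08] Fhx -0.18 Fhy 0.03
t 26.35 pos [ 495.8 -186.2  186.4] yaw_y 7.77 zax [-0.  0. -1.] F [-0.4 -0.6 -2.3] T [-0.04  0.03 -0.02] op 24.8
housing x -88.98 y -307.69; depth below edge -41.14
top px= 222 +u/k 170 side px= 155 +u/k 155
```

View pics/a5.png

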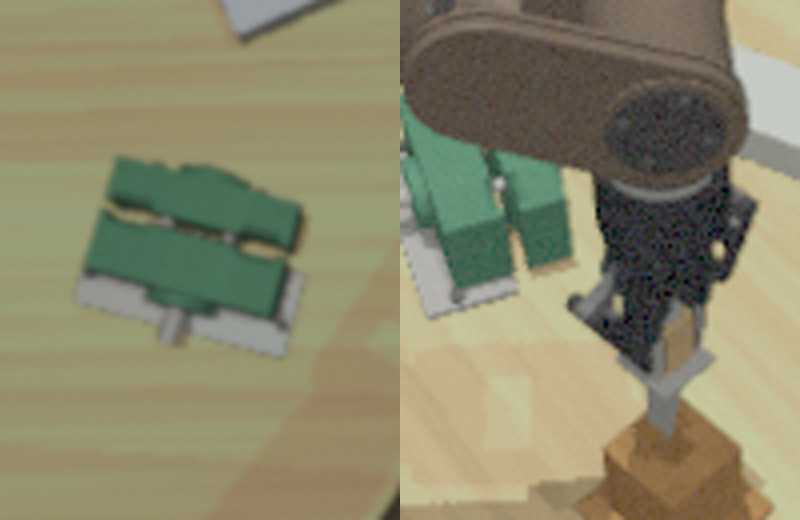

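The cover stands visibly off and even: top crop seam gap is about 10 px at both ends, and the corners have shifted about 2.4 px, roughly 8 mm. The wedge tip is over the slot at side crop (665,430). Lower it into the holder.

Call:
move_arm --plan '[1.2,-0.5,-15,0,0,0,15,0,0,-12,0,0,0,15,0,0,-12,0,0,0,15,0,0,-12,0,0,0,15,0,0,-12,0,0,0,15,0,0,-12,0,0,0,15,0,0,-10,0,0,0,15,0,0,-4,0,0,0,15,0,0,0,0,0,0,15,0,0,0,0,0,0,15]'

```text
time: 27.45
eef_pos: [0.4972, -0.1875, 0.0977]
tcp_rot: [0.658, 0.753, 0.0, 0.0]
contact_force: [0.7, -0.2, -2.1]
opening: 0.295
finger_force: 82.3
```

```bash
python3 -c "
from st import *
avg(4,7.72)"
```

```text
pos [ 497.36 -187.57   98.07] F [ 0.16 -0.42 -2.38] Fhx 0.10 Fhy -0.44
t 27.65 pos [ 497.3 -187.5   98. ] yaw_y 7.72 zax [ 1.2e-03 -7.0e-04 -1.0e+00] F [ 0.5 -0.3 -1.6] T [-0.01 -0.02 -0.06] op 25.1
housing x -87.55 y -309.81; depth below edge 46.93
```

In the slot with no side force. Settle onto the holder.

Call:
move_arm --plan '[0,0,-3,0,0,0,15,0,0,-2,0,0,0,15,0,0,0,0,0,0,15]'

```text
time: 27.95
eef_pos: [0.4968, -0.1872, 0.0922]
tcp_rot: [0.658, 0.753, -0.0, -0.0]
contact_force: [0.2, -0.2, -1.6]
opening: 0.291
finger_force: 82.4
```

Call:
move_arm --plan '[0,0,-1,0,0,0,15,0,0,-1,0,0,0,15,0,0,0,0,0,0,15]'

```text
time: 28.25
eef_pos: [0.4969, -0.1873, 0.092]
tcp_rot: [0.658, 0.753, -0.0, -0.001]
contact_force: [-4.2, 2.4, 7.3]
opening: 0.295
finger_force: 83.7
```

```bash
python3 -c "
from st import *
avg(4,7.72)"
```

```text
pos [ 496.89 -187.27   92.03] F [-4.68  2.15  8.03] Fhx -4.34 Fhy 2.76
t 28.45 pos [ 496.9 -187.2   92. ] yaw_y 7.73 zax [-1.e-03  3.e-04 -1.e+00] F [-5.6  2.   7.9] T [0.28 0.69 0.02] op 25.3
housing x -87.98 y -309.46; depth below edge 52.97
```

The collar touches with TCP z at 92, so the tip was really 3 mm deeper than my depth figure. That puts the gaps near 10 mm. Release and retreat.

Call:
move_arm --plan '[0,0,1,0,0,0,15,0,0,0,0,0,0,30,0,0,0,0,0,0,50,0,0,0,0,0,0,85,0,0,0,0,0,0,85,0,0,0,0,0,0,85,0,0,30,0,0,0,85,0,0,40,0,0,0,85,0,0,40,0,0,0,85,-5,-45,20,0,0,0,85,-5,-45,0,0,0,0,85,-5,-45,0,0,0,0,85]' --newtons 20

```text
time: 29.65
eef_pos: [0.4822, -0.3239, 0.2231]
tcp_rot: [0.657, 0.753, -0.0, 0.002]
contact_force: [1.0, -0.1, 0.0]
opening: 0.996
finger_force: 0.0
```

```bash
python3 - <<'E'
from look import *
look("a6",315,235,305,230,w=150,h=140,k=2.6)
E
```

```text
top px= 240 +u/k 165 side px= 80 +u/k 160
```

View pics/a6.png

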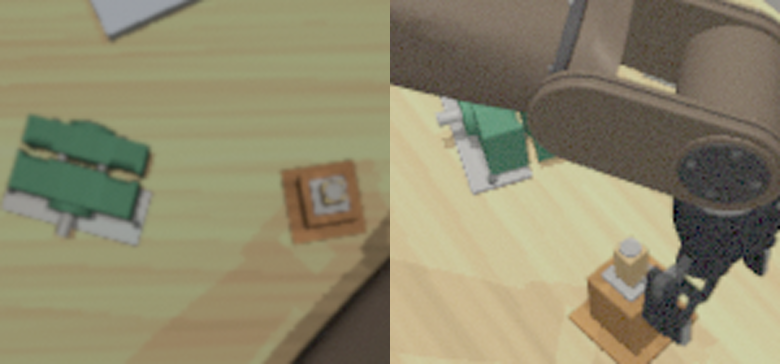

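The wedge hangs upright with its collar flat on the holder (top crop (330,197)). The cover stands off evenly and the arm is clear. Handing in.

```bash
python3 -c "
from plant import order
print(order.sign_off())"
```

```text
the job is handed in; nothing more can be done
None
```

The job is handed in (the sign-off gave no verdict): by my estimate the cover stands about 10 mm off evenly at both ends, the wedge hangs back in its holder by its collar, and I saw nothing else on the bench disturbed.

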